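# Unlock the chopper and give it a test pulse

### The arm

A 6-joint arm with a two-finger parallel gripper is mounted at the origin on the work surface. World frame = base frame: x ahead of the robot, y to its left, z up, the work surface at z = 0. Lengths are in m, angles in rad, forces in N, time in s.
With the tool pointing down it reaches from about 0.375 to 0.9 m from the base axis. Payload 3.1 kg.
Tool frame: the origin (TCP) lies midway between the tips of the shut fingers; the grasp point (between the pads) lies robot.tcp_to_grasp behind it (robot.tcp_to_grasp is the distance from the TCP to the grasp point, in m); z points along the fingers, y is the direction in which the jaws open and shut (so a half turn about z gives the same grasp; the last joint's range is limited). The gripper opens to 87 mm and grips with 3 to 60 N. Pads are 19 mm wide; open, the fingers measure 117 mm over their backs; the gripper's body (75 mm by 190 mm) begins 51 mm behind the grasp point.
Start: joints at [-1.337, 0.527, 1.433, -0, 1.181, -0.178], TCP at [0.25, -0.573, 0.223] pointing down, gripper open.
Joint ranges: [-3.08, 3.08], [-0.75, 2.2], [0.22, 2.44], [-1.43, 4.57], [0, 2.65], [-2.85, 2.85]. Speed limits (rad/s): [2.79, 2.79, 3.14, 3.14, 3.14, 3.14].

### API

Orientations are given as a unit quaternion [x, y, z, w].
In Python, from rig import robot, cams, nets gives the robot as it stands. The module is installed in compiled form; this text tells all that it offers.
- The arm moves only by the tool play_rows, never from a script. Its argument "commands" is a list of rows, each an object of numbers: "x", "y", "z": the shift along the tool's x, y, z in mm; "spin": the turn about the tool's z in rad. In form: [{"x": .., "y": .., "z": .., "spin": ..}, ...]. A call has 1 to 8 rows; each row shifts and turns the pose as measured when the row begins, along the tool's axes as they then stand; what a row does not reach is not made up. A row lasts 1/10 s, in which the tool goes at most 50 mm and 8.59 degrees, less where a joint would pass 70% of its speed; a pose out of reach is approached as far as the arm can. A call is refused whole if a number of a shift passes 50 or a number of a turn 0.15, either way. A call with a gripper value outside its range is refused whole. "grip" is the opening, from 0 (shut) to 1 (fully open), set as the call begins (left out, the last holds). The fingers move at their own pace and stop on an object; "newtons" is the grip in N (left out, the last holds). Time passes only in rows, so rows that do not move let the fingers close. It gives the time, the measured TCP pose, the force and the opening at its end, in the units of the state.
- robot.get_obs(): the state, without advancing time (a new reading comes with each control period).
- cams.camera(name): name is "scene" or "side" or "wrist"; returns a dict with "img" (420x560x3 uint8, red, green, blue), "fx", "fy", "cx", "cy" (pixels), "world_to_cam" (4x4, takes a point from world to camera coordinates); the wrist camera has in their place "mount" (4x4, takes a point from camera to tool coordinates, whose origin is the TCP and whose axes are the flange's). Camera axes: x right, y up, looking along -z (the intrinsics and any distortion apply to the point x, -y, -z); pixel columns grow to the right and rows downward; lengths in m; the calibration is good to about 2 mm. A picture is of the moment at which its call begins: read the wrist's pose just before it. There is no depth.
- robot.hand_in(): hands the job in, once; it reports no verdict.
Trained networks look in a picture, given as the dict that the camera call returned (one of the last four; its "shot" number tells which), for a name from the list of things; names that differ only in an ending like _2 or _b are one class to them, and where a whole thing is asked for, a point or a joint stands for the part that bears it (a point fixed in the world has none). Each returns a list of dicts, best first, with "conf" (0 to 1); they miss things now and then, are a little off and sometimes report something else, mostly with a low value. They report only what shows in the picture. A call takes as long as a camera call.
- nets.outline_of(picture, name): "region" (420x560 bool, what is visible of it) and "pixel" ([column, row] in pixels, amid what is visible of it).
The state is a dict: "time": time; "q": joint angles; "joint_velocities": joint speeds; "joint_torque": joint torques, N m; "position": TCP position; "tool_rot": TCP orientation; "ft_force": force on the tool from outside, world axes, zero at the start; "moment": the same for the moment, N m; "grip_width": finger opening in m.
Only numpy, scipy, OpenCV 4.12 (cv2) and the standard library are available. Lean on these libraries where they do the work, as an engineer would, in place of code of your own. Each camera call takes 0.05 s, during which the arm holds its last target.

### The job

The freshly cleaned food chopper on the grey stone counter needs its test pulse: slide its yellow lock hood along the rails fully aside, off the red start button underneath, then press that start button all the way down for a moment and let go, leaving the hood aside. Do not touch the blue kitchen timer, although it has a red button too.

Things in the scene. Friction and masses are not known exactly. Their poses are not given: they have to be found in the camera images.
- chopper: White food chopper fixed to the counter: base 220 (x) by 340 (y) by 60 mm high; clear bowl on its +y half (centre y = 85, diameter 146, top z = 203 mm), grey control deck at z = 60 mm on its -y half. Origin: centre of its underside; z up, +y from deck to bowl, +x away from the robot; turned up to 23 degrees either way.
- lock_tab (a joint): Travel in m of the yellow lock hood on the deck: 0 = covers the button, 0.060 = fully aside. Slides to chopper -x (towards the robot), 2 N friction, stays where left; starts at 0 to 0.008. Hood 50 (x) by 60 (y) mm, flat top z = 91 mm; on it a fin to push or pinch, 12 (x) by 34 (y) mm, top z = 117 mm, centre in the chopper frame x = 50 mm minus this travel, y = -100 mm.
- start_button (a joint): Travel in m of the red start button under the hood: 0 = up, 0.006 = fully down. Round cap, diameter 28 mm, in a black collar of 44 mm; centre in the chopper frame x = 60, y = -100 mm; cap top z = 82 mm when up, collar top z = 72 mm. Pressed straight down; sprung: starts to move at 1.5 N, fully down at 5 N, rises when released.
- timer: Bystander to be left alone: blue square kitchen timer, 70 by 70 mm, 55 mm high with its red button, standing loose on the counter beside the control deck (about 250 mm to the -y side of the chopper's origin). Origin: centre of its underside, z up.

How it is judged:
On the way, in this order (a step that is already met when the one before it is completed fails the run):
1. the lock hood is slid aside, clear of the button (value of joint lock_tab above 0.045 m), for 0.2 s.
2. the start button is pressed down with the hood aside (value of joint start_button above 0.004 m and value of joint lock_tab above 0.045 m), for 0.1 s.
At the end, for the whole second after the job is handed in: The lock hood is left aside (more than 45 of its 60 mm), the start button has been pressed at least 4 of its 6 mm for 0.1 s and is up again (under 2 mm) (value of joint lock_tab above 0.045 m and value of joint start_button below 0.002 m); the robot touches nothing.
It fails at once if the timer is touched or moved more than 15 mm (contact force between any of the fingers, the arm and timer above 1 N or distance of timer from where it was at the start of the episode above 0.015 m).
It also fails if it takes over 38 s, if anything falls off the work surface, if the arm or the gripper's body presses on something with over 40 N, if the wrist force passes 120 N, or if a joint passes its speed limit or range.

## Working session

There is one attempt and no reset: what is moved stays moved. The work goes in short steps, Python scripts to look and compute and a tool call to move; the robot and the scene stay as the last step left them, time stands still between calls to the robot, and variables do not carry over. Pictures are saved under pics/ and viewed, and the job is handed in when it is done.

Besides the shell and the picture viewer there is one more tool, called after ">>>" as name([rows], argument=value, ...), one row to a line, values as JSON. play_rows: Moves the arm, as the interface text tells. Its arguments: {"type":"object","properties":{"commands":{"type":"array"},"grip":{"type":"number"},"newtons":{"type":"number"}},"required":["commands"]}

```bash
mkdir -p pics
cat > h.py <<'E'
import numpy as np, cv2
from rig import robot, cams, nets
def save(p,n): cv2.imwrite('pics/'+n,cv2.cvtColor(p['img'],cv2.COLOR_RGB2BGR))
def ray(p,uv):
    W=np.linalg.inv(p['world_to_cam']); d=np.array([(uv[0]-p['cx'])/p['fx'],-(uv[1]-p['cy'])/p['fy'],-1])
    return W[:3,3],W[:3,:3]@d
def onz(p,uv,z):
    o,d=ray(p,uv); return o+d*(z-o[2])/d[2]
def proj(p,X):
    c=p['world_to_cam']@np.append(X,1); return np.array([p['cx']+p['fx']*c[0]/-c[2],p['cy']+p['fy']*c[1]/c[2]])
E
python3 - <<'E'
from h import *
o=robot.get_obs(); print(o['time'],o['position'],o['tool_rot'],o['grip_width'],robot.tcp_to_grasp)
for c in ['scene','side']:
    p=cams.camera(c); save(p,c+'0.png'); print([k for k in p])
    for n in ['chopper','lock_tab','start_button','timer']:
        for r in nets.outline_of(p,n)[:2]:
            m=r['region'].astype(np.uint8); print(c,n,r['conf'],r['pixel'],cv2.boundingRect(m)); 
            np.save(f'pics/{c}_{n}_{r["conf"]:.2f}.npy',m)
    np.savez(f'pics/{c}_cal.npz',fx=p['fx'],fy=p['fy'],cx=p['cx'],cy=p['cy'],world_to_cam=p['world_to_cam'])
E
```

```text
0.0 [ 0.25001123 -0.57202953  0.2215737 ] [ 9.78874948e-01  2.04457017e-01 -3.78938723e-05 -1.07879042e-03] 0.08698951391806495 0.0187
['img', 'fx', 'fy', 'cx', 'cy', 'world_to_cam', 'shot']
scene chopper 0.63 [358.5, 251.5] (210, 147, 268, 233)
scene lock_tab 0.66 [266.9, 221.4] (239, 197, 53, 54)
scene timer 0.88 [225.4, 173.2] (195, 148, 53, 52)
['img', 'fx', 'fy', 'cx', 'cy', 'world_to_cam', 'shot']
side chopper 0.96 [240.3, 212.6] (148, 106, 209, 198)
side lock_tab 0.96 [310.5, 202.9] (284, 185, 46, 41)
side timer 0.9 [344.2, 295.4] (314, 265, 61, 63)
```

View pics/scene0.png

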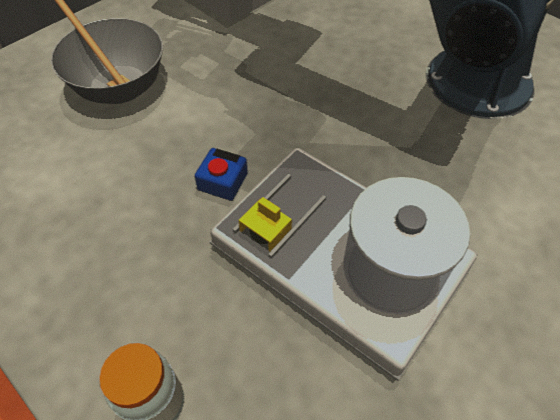

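View pics/side0.png

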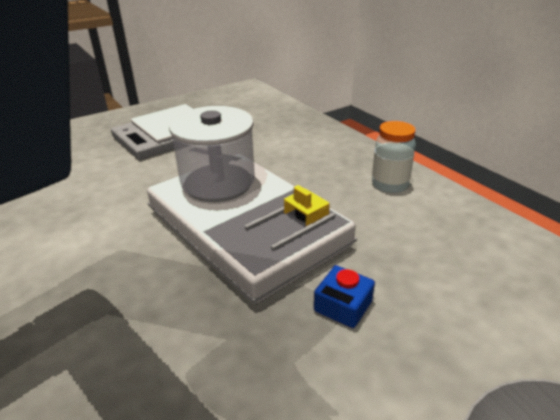

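The scene view shows the hood at (265,222), the timer at (222,173) and the chopper deck to the upper left of the bowl. The side view shows the hood at (307,205) and the timer at (344,295). I'll zoom in for precise points.

Run:
```python
import cv2,numpy as np
a=cv2.imread('pics/scene0.png')[140:290,190:340];b=cv2.imread('pics/side0.png')[160:310,230:380]
f=lambda i:cv2.resize(i,(400,400),interpolation=cv2.INTER_CUBIC)
cv2.imwrite('pics/z0.png',np.hstack([f(a),f(b)]))
from h import onz
def cal(c):
    z=np.load(f'pics/{c}_cal.npz'); return {k:(float(z[k]) if z[k].ndim==0 else z[k]) for k in z}
for c,pts in [('scene',[(297,150),(214,233),(403,360),(474,255)]),('side',[(150,195),(253,276),(352,228),(250,165)])]:
    for q in pts: print(c,q,onz(cal(c),q,.06).round(4))
```

```text
scene (297, 150) [ 0.4415 -0.1004  0.06  ]
scene (214, 233) [ 0.6481 -0.0754  0.06  ]
scene (403, 360) [0.6044 0.2422 0.06  ]
scene (474, 255) [0.4072 0.2236 0.06  ]
side (150, 195) [0.394  0.1876 0.06  ]
side (253, 276) [ 0.4386 -0.1046  0.06  ]
side (352, 228) [ 0.6297 -0.0996  0.06  ]
side (250, 165) [0.6001 0.1789 0.06  ]
```

View pics/z0.png

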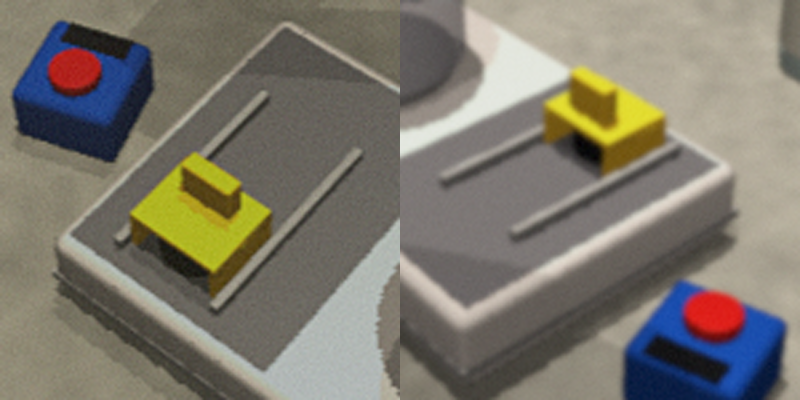

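```bash
cat > fit.py <<'E'
import numpy as np
from h import *
from scipy.optimize import least_squares
def cal(c):
    z=np.load(f'pics/{c}_cal.npz'); return {k:(float(z[k]) if z[k].ndim==0 else z[k]) for k in z}
C={c:cal(c) for c in('scene','side')}
za=lambda x,y:(190+x/2.667,140+y/2.667); zb=lambda x,y:(230+(x-400)/2.667,160+y/2.667)
B=[]  # cam, px, func(local)
for c,px,l in [('scene',za(287,22),(-.11,-.17)),('scene',za(58,243),(.11,-.17)),('side',zb(465,322),(-.11,-.17)),('side',zb(734,172),(.11,-.17)),('scene',(474,253),(-.11,.17)),('scene',(403,360),(.11,.17))]:
    B.append((c,px,lambda t,h,l=l:(l[0],l[1],.06)))
for c,px,l in [('scene',za(131,213),(1,-1)),('scene',za(210,265),(1,1)),('scene',za(271,212),(-1,1)),('side',zb(545,105),(-1,1)),('side',zb(605,142),(-1,-1)),('side',zb(665,118),(1,-1))]:
    B.append((c,px,lambda t,h,l=l:(h-t+.025*l[0],-.1+.03*l[1],.091)))
for c,px in [('scene',za(213,174)),('side',zb(593,83))]:
    B.append((c,px,lambda t,h:(.05-t,-.1,.117)))
def W(v,l):
    c,s=np.cos(v[2]),np.sin(v[2]); return np.array([v[0]+c*l[0]-s*l[1],v[1]+s*l[0]+c*l[1],l[2]])
def res(v): return np.concatenate([proj(C[c],W(v,f(v[3],v[4])))-px for c,px,f in B])
r=least_squares(res,[.53,.07,.1,.004,.06],loss='soft_l1')
v=r.x; print(v,np.degrees(v[2])); print(res(v).reshape(-1,2).round(1).tolist())
for n,l in [('fin',(.05-v[3],-.1,.117)),('button',(.06,-.1,.082)),('tim',(0,-.25,0))]: print(n,W(v,l).round(4))
for c,px in [('scene',za(75,72)),('side',zb(715,315))]: print('timer',onz(C[c],px,.055).round(4))
E
python3 fit.py
```

```text
[0.52313685 0.06898431 0.10522191 0.00217113 0.05948658] 6.028771103160513
[[-1.4, -4.9], [-4.6, -2.4], [-3.1, 0.0], [1.8, -4.1], [5.9, -1.6], [-0.1, 9.8], [-1.4, -0.7], [1.0, 1.8], [-0.1, -1.4], [-1.5, -2.3], [0.0, -0.7], [-0.2, -3.2], [-1.5, -1.1], [-0.6, -3.3]]
fin [ 0.5812 -0.0254  0.117 ]
button [ 0.5933 -0.0242  0.082 ]
tim [ 0.5494 -0.1796  0.    ]
timer [ 0.557  -0.1707  0.055 ]
timer [ 0.551  -0.1821  0.055 ]
```

>>> play_rows([
  {"x": 40, "y": -28, "z": -5},
  {"x": 40, "y": -28, "z": -5},
  {"x": 40, "y": -28, "z": -5},
  {"x": 40, "y": -28, "z": -5},
  {"x": 40, "y": -28, "z": -5},
  {"x": 40, "y": -28, "z": -5},
  {"x": 40, "y": -28, "z": -5},
  {"x": 40, "y": -28, "z": -5},
], grip=0.7)

```text
invalid input
```

>>> play_rows([
  {"spin": -0.15},
  {"spin": -0.15},
  {"spin": -0.15},
  {"spin": -0.15},
  {"spin": -0.15},
  {"spin": -0.15},
  {"spin": -0.15},
  {"spin": -0.15},
])

```text
invalid input
```

>>> play_rows([
  {"x": 40, "y": -28, "z": -5, "spin": 0},
  {"x": 40, "y": -28, "z": -5, "spin": 0},
  {"x": 40, "y": -28, "z": -5, "spin": 0},
  {"x": 40, "y": -28, "z": -5, "spin": 0},
  {"x": 40, "y": -28, "z": -5, "spin": 0},
  {"x": 40, "y": -28, "z": -5, "spin": 0},
  {"x": 40, "y": -28, "z": -5, "spin": 0},
  {"x": 40, "y": -28, "z": -5, "spin": 0},
], grip=0.7)

```text
time: 1.3
position: [0.4571, -0.2396, 0.2622]
tool_rot: [0.98, 0.198, 0.001, 0.004]
ft_force: [-0.1, -1.4, 0.2]
grip_width: 0.0608
```

>>> play_rows([
  {"x": 0, "y": 0, "z": 0, "spin": -0.15},
  {"x": 0, "y": 0, "z": 0, "spin": -0.15},
  {"x": 0, "y": 0, "z": 0, "spin": -0.15},
  {"x": 0, "y": 0, "z": 0, "spin": -0.15},
  {"x": 0, "y": 0, "z": 0, "spin": -0.15},
  {"x": 0, "y": 0, "z": 0, "spin": -0.15},
  {"x": 0, "y": 0, "z": 0, "spin": -0.15},
  {"x": 0, "y": 0, "z": 0, "spin": -0.15},
])

```text
time: 2.1
position: [0.4615, -0.2307, 0.2649]
tool_rot: [0.695, 0.719, -0.0, 0.006]
ft_force: [0.0, -0.9, 0.3]
grip_width: 0.0609
```

>>> play_rows([
  {"x": 40, "y": 25, "z": 0, "spin": 0},
  {"x": 40, "y": 25, "z": 0, "spin": 0},
  {"x": 40, "y": 25, "z": 0, "spin": 0},
  {"x": 40, "y": 25, "z": 0, "spin": 0},
  {"x": 0, "y": 0, "z": 0, "spin": -0.08},
  {"x": 0, "y": 0, "z": 0, "spin": 0},
])

```text
time: 2.7
position: [0.5609, -0.0637, 0.2653]
tool_rot: [0.666, 0.746, 0.0, 0.008]
ft_force: [0.4, -0.4, -0.2]
grip_width: 0.0609
```

```bash
cat > wr.py <<'E'
from h import *
from scipy.spatial.transform import Rotation as R
def wrist(n):
    o=robot.get_obs(); p=dict(cams.camera('wrist'))
    T=np.eye(4);T[:3,:3]=R.from_quat(o['tool_rot']).as_matrix();T[:3,3]=o['position']
    save(p,n); q=dict(p); q['world_to_cam']=np.linalg.inv(T@p['mount']); 
    np.savez('pics/wrist_cal.npz',**{k:q[k] for k in['fx','fy','cx','cy','world_to_cam']})
    return o,p,q
E
python3 - <<'E'
from wr import *
o,p,q=wrist('w1.png'); print(o['time'],o['position'],o['tool_rot'],o['q']); print(p['mount'].round(3))
for n in ['lock_tab','timer','start_button']:
    for r in nets.outline_of(p,n)[:2]: print(n,r['conf'],r['pixel'],cv2.boundingRect(r['region'].astype(np.uint8)))
E
```

```text
2.7 [ 0.56085233 -0.06373842  0.26527723] [6.65565375e-01 7.46295391e-01 1.98678210e-04 8.11678577e-03] [-0.30764017  0.39174478  1.54576297 -0.0067519   1.18911171 -0.41940744]
[[ 0.     0.954  0.301  0.083]
 [ 1.     0.    -0.001 -0.001]
 [-0.001  0.301 -0.954 -0.163]
 [ 0.     0.     0.     1.   ]]
lock_tab 0.89 [310.0, 160.3] (288, 135, 46, 55)
timer 0.71 [259.7, 254.1] (234, 225, 58, 60)
```

View pics/w1.png

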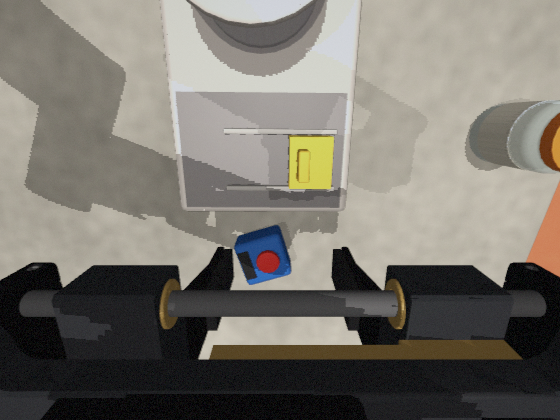

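Run:
```python
import cv2
a=cv2.imread('pics/w1.png')[80:220,170:370]
cv2.imwrite('pics/z1.png',cv2.resize(a,(800,560),interpolation=cv2.INTER_CUBIC))
```

```text
(no output)
```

View pics/z1.png

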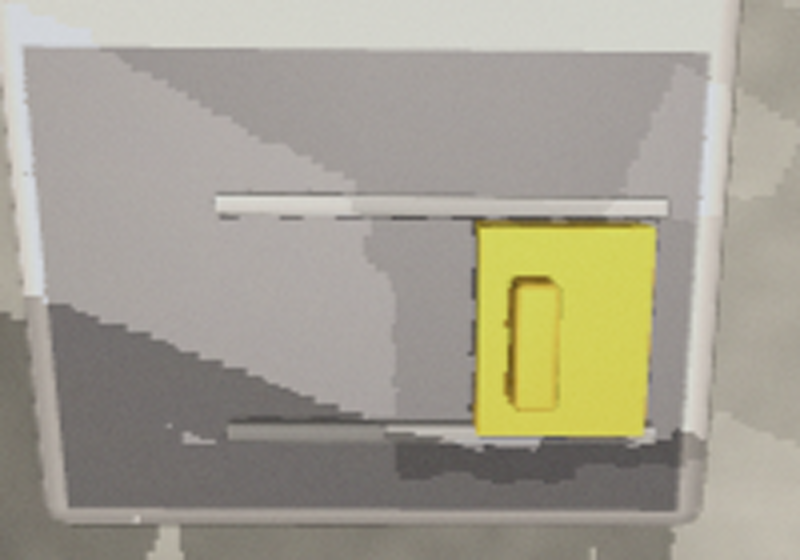

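```bash
cat > fit2.py <<'E'
exec(open('fit.py').read().split("r=least_squares")[0])
C['wrist']=cal('wrist'); B=B[6:]
zw=lambda x,y:(170+x/4,80+y/4)
for px,l in [((478,225),(-1,1)),((656,226),(1,1)),((645,436),(1,-1)),((477,434),(-1,-1))]:
    B.append(('wrist',zw(*px),lambda t,h,l=l:(h-t+.025*l[0],-.1+.03*l[1],.091)))
for px,l in [((516,283),(-1,1)),((560,283),(1,1)),((557,411),(1,-1)),((514,409),(-1,-1))]:
    B.append(('wrist',zw(*px),lambda t,h,l=l:(.05-t+.006*l[0],-.1+.017*l[1],.117)))
A=B
# position/yaw/h with t: use fin as reference (params: fin x,y, yaw, h offset)
for name,cs in [('all',('scene','side','wrist')),('wrist',('wrist',)),('fixed',('scene','side'))]:
    B=[b for b in A if b[0] in cs]
    r=least_squares(lambda v:res([v[0],v[1],v[2],0,v[3]]),[.53,.07,.1,.06],loss='soft_l1'); v=r.x
    v=[v[0],v[1],v[2],0,v[3]]; print(name,np.round(v,4),np.degrees(v[2]),'fin',W(v,(.05,-.1,.117)).round(4)); print(res(v).reshape(-1,2).round(1).tolist())
# base corners from wrist
for px in [(58,522),(698,520)]: print(onz(C['wrist'],zw(*px),.055))
for px in [(23,47),(710,53),(680,508),(68,508)]: print('deck',onz(C['wrist'],zw(*px),.06))
print('timer',onz(C['wrist'],(267,261),.055))
E
python3 fit2.py
```

```text
all [0.5202 0.068  0.1069 0.     0.0599] 6.125354488920951 fin [ 0.5806 -0.0261  0.117 ]
[[-1.6, -1.0], [0.8, 1.5], [-0.4, -1.7], [-1.4, -2.1], [0.2, -0.5], [-0.0, -3.0], [-1.5, -1.6], [-0.7, -3.0], [0.1, 0.0], [0.2, 0.1], [-0.2, -0.1], [-0.4, 0.2], [-0.0, -0.1], [0.4, -0.0], [-0.0, -0.2], [-0.3, 0.3]]
wrist [0.5197 0.0676 0.1122 0.     0.06  ] 6.426874389299083 fin [ 0.5806 -0.0261  0.117 ]
[[0.1, 0.1], [0.2, -0.1], [-0.0, -0.3], [-0.2, 0.2], [-0.1, -0.1], [0.3, -0.1], [0.1, -0.2], [-0.3, 0.3]]
fixed [0.5227 0.0695 0.0842 0.     0.0594] 4.824541039313879 fin [ 0.581  -0.0259  0.117 ]
[[-1.5, -1.6], [0.2, 1.5], [-0.3, -1.3], [-1.3, -2.4], [-0.4, -0.5], [-0.1, -2.6], [-1.6, -1.4], [-0.6, -3.1]]
[ 0.43612856 -0.11105358  0.055     ]
[ 0.64891606 -0.0866882   0.055     ]
deck [0.42603795 0.03512177 0.06      ]
deck [0.62514816 0.05656078 0.06      ]
deck [ 0.64088604 -0.08181387  0.06      ]
deck [ 0.4408285  -0.10408633  0.06      ]
timer [ 0.55292616 -0.1737911   0.055     ]
```

Fin at (0.581, −0.026), yaw 6.4°, and all three views agree within about 1 mm. The tool is already aligned, so I'll move over the fin and descend.

>>> play_rows([
  {"x": 35, "y": 24, "z": 20, "spin": 0},
  {"x": 0, "y": 0, "z": 30, "spin": 0},
  {"x": 0, "y": 0, "z": 30, "spin": 0},
  {"x": 0, "y": 0, "z": 30, "spin": 0},
  {"x": 0, "y": 0, "z": 0, "spin": 0},
])

```text
time: 3.4
position: [0.5838, -0.0356, 0.1549]
tool_rot: [0.673, 0.74, 0.002, 0.012]
ft_force: [-0.4, -0.2, -0.7]
grip_width: 0.0612
```

>>> play_rows([
  {"x": 10, "y": -2, "z": 0, "spin": -0.018},
  {"x": 0, "y": 0, "z": 20, "spin": 0},
  {"x": 0, "y": 0, "z": 15, "spin": 0},
  {"x": 0, "y": 0, "z": 0, "spin": 0},
])

```text
time: 3.8
position: [0.584, -0.0279, 0.1248]
tool_rot: [0.668, 0.744, 0.004, 0.015]
ft_force: [-0.5, -0.1, -0.4]
grip_width: 0.0609
```

Run:
```python
from wr import *
o,p,q=wrist('w2.png'); print(o['time'],o['position'],o['tool_rot'])
print(proj(q,np.array([.5806,-.0261,.117])))
```

```text
3.8 [ 0.58400273 -0.02787866  0.12479451] [0.66754105 0.74440932 0.00369646 0.01516752]
[278.91273281 253.32639214]
```

View pics/w2.png

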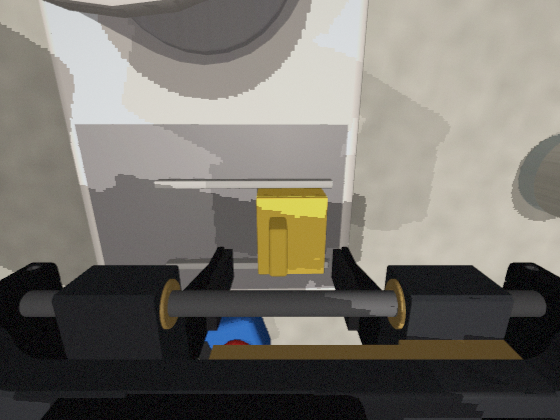

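The fin at (278,245) sits between the fingers, as predicted. I'll descend and pinch.

>>> play_rows([
  {"x": 2, "y": -3, "z": 14, "spin": 0},
  {"x": 0, "y": 0, "z": 12, "spin": 0},
  {"x": 0, "y": 0, "z": 0, "spin": 0},
])

```text
time: 4.15
position: [0.5859, -0.0275, 0.1046]
tool_rot: [0.668, 0.744, 0.007, 0.021]
ft_force: [-0.2, -0.4, 0.5]
grip_width: 0.061
```

>>> play_rows([
  {"x": 0, "y": 0, "z": 0, "spin": 0},
  {"x": 0, "y": 0, "z": 0, "spin": 0},
  {"x": 0, "y": 0, "z": 0, "spin": 0},
  {"x": 0, "y": 0, "z": 0, "spin": 0},
  {"x": 0, "y": 0, "z": 0, "spin": 0},
  {"x": 0, "y": 0, "z": 0, "spin": 0},
  {"x": 0, "y": 0, "z": 0, "spin": 0},
], grip=0, newtons=12)

```text
time: 4.85
position: [0.585, -0.0282, 0.1073]
tool_rot: [0.667, 0.745, 0.005, 0.02]
ft_force: [-7.9, -3.4, 4.4]
grip_width: 0.0129
```

>>> play_rows([
  {"x": 0, "y": -12, "z": 0, "spin": 0},
  {"x": 0, "y": -12, "z": 0, "spin": 0},
  {"x": 0, "y": -12, "z": 0, "spin": 0},
  {"x": 0, "y": -12, "z": 0, "spin": 0},
])

```text
time: 5.25
position: [0.5413, -0.033, 0.1072]
tool_rot: [0.668, 0.744, 0.01, 0.025]
ft_force: [3.1, 1.4, 2.6]
grip_width: 0.0118
```

>>> play_rows([
  {"x": 0, "y": -8, "z": 0, "spin": 0},
  {"x": 0, "y": -8, "z": 0, "spin": 0},
  {"x": 0, "y": -5, "z": 0, "spin": 0},
  {"x": 0, "y": 0, "z": 0, "spin": 0},
])

```text
time: 5.65
position: [0.5248, -0.0349, 0.1073]
tool_rot: [0.669, 0.742, 0.016, 0.031]
ft_force: [-0.5, 1.0, 2.6]
grip_width: 0.0121
```

Run:
```python
from wr import *
o,p,q=wrist('w3.png'); print(o['time'],o['position'],o['tool_rot'],o['ft_force'],proj(q,np.array([.5936,-.0246,.082])))
```

```text
5.65 [ 0.52483086 -0.03489188  0.10729191] [0.66896773 0.74247558 0.01590628 0.03097059] [-0.52079497  0.96569649  2.59826868] [378.88547019 238.02700187]
```

View pics/w3.png

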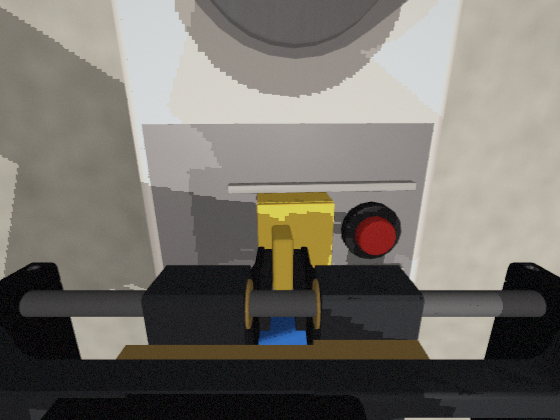

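The hood is aside at (295,225) and the button is exposed at (376,236), within 3 px of the prediction. I'll open, rise and close.

>>> play_rows([
  {"x": 0, "y": 0, "z": 0, "spin": 0},
  {"x": 0, "y": 0, "z": 0, "spin": 0},
  {"x": 0, "y": 0, "z": 0, "spin": 0},
  {"x": 0, "y": 0, "z": -20, "spin": 0},
  {"x": 0, "y": 0, "z": -20, "spin": 0},
  {"x": 0, "y": 0, "z": -10, "spin": 0},
  {"x": 0, "y": 0, "z": 0, "spin": 0},
], grip=0.4)

```text
time: 6.4
position: [0.5148, -0.0349, 0.1558]
tool_rot: [0.669, 0.743, 0.011, 0.025]
ft_force: [1.1, -0.4, -0.2]
grip_width: 0.0346
```

Run:
```python
from wr import *
o,p,q=wrist('w4.png'); 
Rm=R.from_quat(o['tool_rot']).as_matrix(); print(o['time'],o['position'],o['ft_force'],o['grip_width']); print(Rm.round(3))
for n in ['lock_tab','start_button','timer']:
    for r in nets.outline_of(p,n)[:2]: print(n,r['conf'],r['pixel'],cv2.boundingRect(r['region'].astype(np.uint8)))
print(proj(q,np.array([.5936,-.0246,.082])))
m=cv2.inRange(cv2.cvtColor(p['img'],cv2.COLOR_RGB2HSV),(0,150,80),(8,255,255))
n,l,s,c=cv2.connectedComponentsWithStats(m); 
for i in range(1,n):
    if s[i,4]>80: print(c[i],s[i],onz(q,c[i],.081))
```

```text
6.4 [ 0.51477166 -0.03493457  0.15576141] [ 1.10615847 -0.37293216 -0.19032866] 0.034565287525254514
[[-0.105  0.993  0.051]
 [ 0.994  0.106 -0.018]
 [-0.023  0.049 -0.999]]
lock_tab 0.58 [298.5, 212.9] (272, 179, 62, 77)
start_button 0.62 [364.8, 217.9] (352, 200, 33, 33)
timer 0.72 [292.6, 328.1] (258, 279, 70, 67)
[370.73223488 217.11549816]
[368.40050697 215.47528517] [352 200  33  32 789] [ 0.59164376 -0.02360826  0.081     ]
[299.54290429 331.40429043] [286 318  28  27 606] [ 0.54696728 -0.15037772  0.081     ]
```

View pics/w4.png

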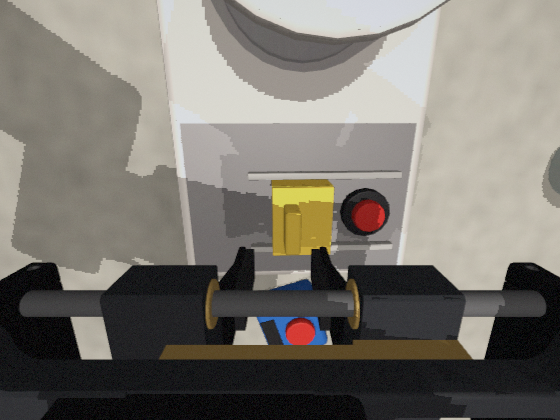

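>>> play_rows([
  {"x": 2, "y": 25, "z": 0, "spin": 0},
  {"x": 2, "y": 25, "z": 0, "spin": 0},
  {"x": 0, "y": 24, "z": 0, "spin": 0},
  {"x": 0, "y": 0, "z": 0, "spin": 0},
  {"x": 0, "y": 0, "z": 0, "spin": 0},
], grip=0)

```text
time: 7.1
position: [0.5847, -0.0217, 0.1518]
tool_rot: [0.669, 0.743, 0.007, 0.018]
ft_force: [-0.0, 0.8, 0.1]
grip_width: 0.004
```

>>> play_rows([
  {"x": -1, "y": 5, "z": 15, "spin": 0},
  {"x": 0, "y": 0, "z": 20, "spin": 0},
  {"x": 0, "y": 0, "z": 15, "spin": 0},
  {"x": 0, "y": 0, "z": 0, "spin": 0},
])

```text
time: 7.5
position: [0.587, -0.0229, 0.0968]
tool_rot: [0.669, 0.743, 0.005, 0.015]
ft_force: [-0.8, 0.9, 0.3]
grip_width: 0.0005
```

Run:
```python
from wr import *
o,p,q=wrist('w5.png'); s=cams.camera('side'); save(s,'s5.png')
c=cams.camera('scene'); save(c,'c5.png')
print(o['position'],o['ft_force'],proj(s,np.array([.592,-.024,.082])),proj(s,o['position']))
f=lambda i,a,b:cv2.resize(i[b-60:b+60,a-60:a+60,::-1],(400,400),interpolation=cv2.INTER_CUBIC)
cv2.imwrite('pics/z5.png',np.hstack([f(s['img'],310,200),f(c['img'],260,220)]))
```

```text
[ 0.58702166 -0.02294318  0.09677917] [-0.76156738  0.85519687  0.34729175] [306.27122977 203.1216476 ] [303.60431212 196.42128827]
```

View pics/z5.png

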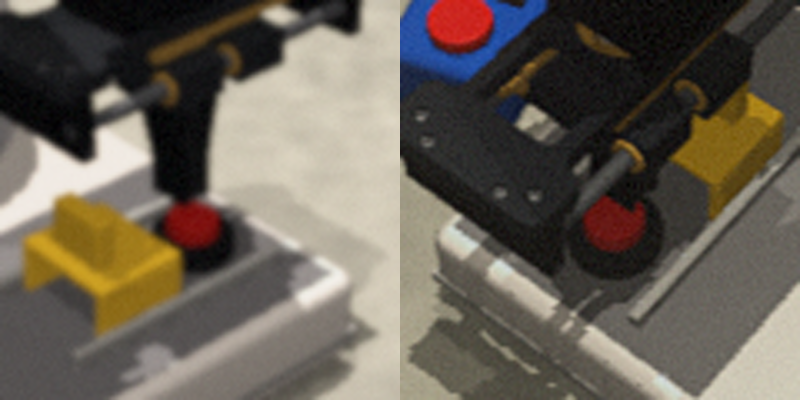

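The fingertips are just above the red cap and about 5 mm short in x. I'll shift and press gradually.

>>> play_rows([
  {"x": -1, "y": 6, "z": 4, "spin": 0},
  {"x": 0, "y": 0, "z": 6, "spin": 0},
  {"x": 0, "y": 0, "z": 5, "spin": 0},
  {"x": 0, "y": 0, "z": 4, "spin": 0},
])

```text
time: 8.05
position: [0.5987, -0.0245, 0.0823]
tool_rot: [0.669, 0.743, 0.008, 0.02]
ft_force: [-0.3, 0.1, 1.6]
grip_width: 0.0004
```

>>> play_rows([
  {"x": 0, "y": -4, "z": 4, "spin": 0},
  {"x": 0, "y": 0, "z": 5, "spin": 0},
  {"x": 0, "y": 0, "z": 4, "spin": 0},
])

```text
time: 8.35
position: [0.5965, -0.0252, 0.0758]
tool_rot: [0.669, 0.743, 0.009, 0.022]
ft_force: [-9.9, 1.9, 39.7]
grip_width: 0.0006
```

Bottomed out: z = 75.8 mm, force well past 5 N. I'll ease the force while holding it down, then release.

>>> play_rows([
  {"x": 0, "y": 0, "z": -0.5, "spin": 0},
  {"x": 0, "y": 0, "z": 0, "spin": 0},
])

```text
time: 8.55
position: [0.5963, -0.0252, 0.0797]
tool_rot: [0.669, 0.743, 0.009, 0.023]
ft_force: [-0.3, 0.2, 2.4]
grip_width: 0.0003
```

It rebounded at once, so the 0.1 s hold isn't certain. I'll press again and hold longer.

>>> play_rows([
  {"x": 0, "y": 0, "z": 3, "spin": 0},
  {"x": 0, "y": 0, "z": 2, "spin": 0},
])

```text
time: 8.75
position: [0.5964, -0.0252, 0.0762]
tool_rot: [0.669, 0.743, 0.009, 0.024]
ft_force: [-4.3, 0.9, 21.3]
grip_width: 0.0004
```

>>> play_rows([
  {"x": 0, "y": 0, "z": 2, "spin": 0},
])

```text
time: 8.85
position: [0.5965, -0.0252, 0.0761]
tool_rot: [0.669, 0.743, 0.009, 0.024]
ft_force: [-5.8, 1.4, 26.9]
grip_width: 0.0007
```

>>> play_rows([
  {"x": 0, "y": 0, "z": 2, "spin": 0},
])

```text
time: 8.95
position: [0.5965, -0.0252, 0.0762]
tool_rot: [0.668, 0.743, 0.009, 0.024]
ft_force: [-4.9, 1.4, 20.7]
grip_width: 0.0007
```

>>> play_rows([
  {"x": 0, "y": 0, "z": 2, "spin": 0},
])

```text
time: 9.05
position: [0.5964, -0.0252, 0.0763]
tool_rot: [0.668, 0.743, 0.009, 0.024]
ft_force: [-3.8, 1.3, 19.1]
grip_width: 0.0006
```

>>> play_rows([
  {"x": 0, "y": 0, "z": -10, "spin": 0},
  {"x": 0, "y": 0, "z": -20, "spin": 0},
  {"x": 0, "y": 0, "z": -40, "spin": 0},
  {"x": 0, "y": 0, "z": -40, "spin": 0},
  {"x": 0, "y": 0, "z": -20, "spin": 0},
  {"x": 0, "y": 0, "z": 0, "spin": 0},
  {"x": 0, "y": 0, "z": 0, "spin": 0},
])

```text
time: 9.75
position: [0.5871, -0.0228, 0.2037]
tool_rot: [0.668, 0.743, 0.006, 0.019]
ft_force: [-0.1, -0.5, -1.0]
grip_width: 0.0006
```

Run:
```python
from wr import *
o,p,q=wrist('w6.png'); print(o['time'],o['position'],o['ft_force'])
s=cams.camera('side');c=cams.camera('scene')
f=lambda i,a,b:cv2.resize(i[b-60:b+60,a-60:a+60,::-1],(400,400),interpolation=cv2.INTER_CUBIC)
cv2.imwrite('pics/z6.png',np.hstack([f(s['img'],310,200),f(p['img'],300,220)]))
m=cv2.inRange(cv2.cvtColor(p['img'],cv2.COLOR_RGB2HSV),(0,150,80),(8,255,255))
n,l,st,ct=cv2.connectedComponentsWithStats(m)
for i in range(1,n):
    if st[i,4]>80: print('button',onz(q,ct[i],.082),'timer-height',onz(q,ct[i],.055))
m=cv2.inRange(cv2.cvtColor(p['img'],cv2.COLOR_RGB2HSV),(22,150,80),(35,255,255))
n,l,st,ct=cv2.connectedComponentsWithStats(m)
for i in range(1,n):
    if st[i,4]>150: print('hood',st[i],onz(q,ct[i],.091))
```

```text
9.75 [ 0.58710722 -0.0228088   0.20371056] [-0.11463003 -0.51858294 -0.97003821]
button [ 0.59255908 -0.02321792  0.082     ] timer-height [ 0.59462062 -0.03136998  0.055     ]
hood [ 196  175   56   64 3100] [ 0.53301275 -0.0277149   0.091     ]
```

View pics/z6.png

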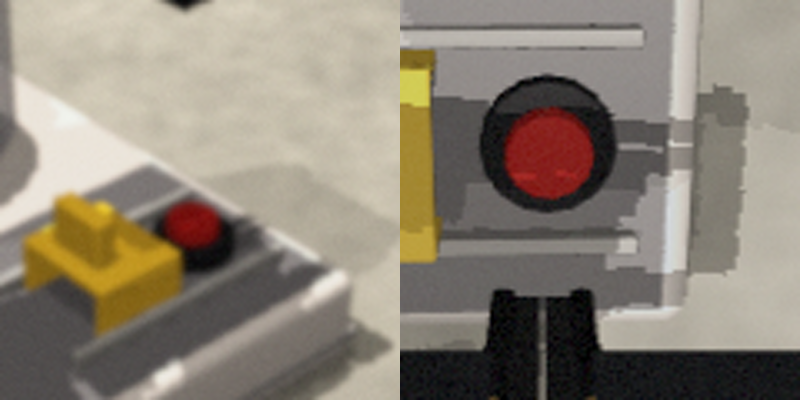

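View pics/w6.png

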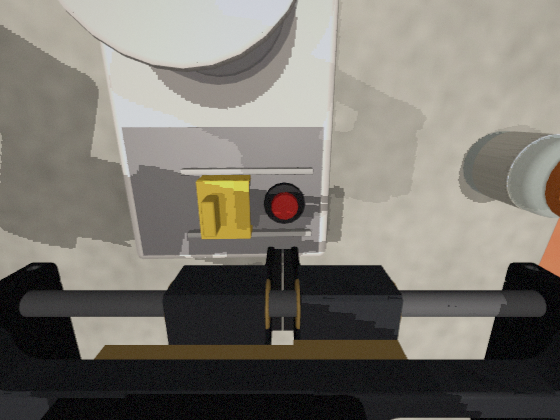

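The hood centre is 59.5 mm short of the button, so it is at about full travel. The button at (284,206) is up and clear, and nothing is being touched. Handing in.

```bash
python3 -c "
from rig import robot
print(robot.hand_in()); o=robot.get_obs(); print(o['time'],o['ft_force'])"
```

```text
the job is handed in; nothing more can be done
None
the job is handed in; nothing more can be done
```

I slid the lock hood fully aside, gave the start button its test pulse, and handed the job in at about 10 s of the 38 s allowed. The hand-in reports no verdict.

- **Hood:** I pinched the fin and slid it about 60 mm along the rails. My last wrist picture put the hood centre 59.5 mm short of the button, so it is at roughly full travel.
- **Button:** I pressed it with the shut fingers.
    - The first press bottomed out at about 40 N and sprang back when I eased off, so I couldn't be sure it had held for 0.1 s.
    - I pressed again and held it down for about 0.3 s, with the tool tip at z = 76 mm and 19–27 N.
    - After I lifted off, the last pictures showed the cap standing clear of its collar. I judged that by eye and did not measure it.
- **Timer and clearance:** No move went near the timer, but I did not re-measure its position at the end; it was hidden in the last wrist picture. At hand-in the tool was at z = 0.20 m, touching nothing.
- **Force limit:** The first press reached a vertical force of 39.7 N and about 41 N in total, on the fingertips. The 40 N limit is for the arm or the gripper's body, so it shouldn't apply. The wrist limit is 120 N.
- **Disagreements:** The fixed cameras differed from my pose fit by 2–3 pixels on the hood and by up to 10 on the chopper's base corners. I relied on the wrist camera, which agreed to within 0.3 pixels. The tool also drifted up to about 4° off vertical during the moves, which did no harm.

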